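# Feed the marking jig by one turn of its hand wheel and lock it

## Robot

A 6-joint arm with a two-finger parallel gripper is mounted at the origin on a cart in front of the work surface, level with it; the furniture and walls round the work are solid. World frame = base frame: x ahead of the robot, y to its left, z up, the work surface at z = 0. Lengths are in m, angles in rad, forces in N, time in s.
With the tool pointing down it reaches from about 0.4 to 0.825 m from the base axis. Payload 7 kg.
Tool frame: the origin (TCP) lies midway between the tips of the shut fingers; the grasp point (between the pads) lies 19 mm behind it (pinch_z is the distance from the TCP to the grasp point, in m); z points along the fingers, y is the line along which they close (so a half turn about z gives the same grasp; the last joint's range is limited). The gripper opens to 85 mm and grips with 20 to 120 N. Pads are 22 mm wide; open, the fingers measure 114 mm over their backs; the gripper's body (76 mm by 85 mm) begins 54 mm behind the grasp point. The pads swing forward as they close: fully open they stand 13 mm farther back than shut.
Start: joints at [-0.854, 0.359, 0.012, 0, -1.224, -0.288], TCP at [0.281, -0.614, 0.231] pointing down, gripper open.
Joint ranges: [-3.07, 3.07], [-1.43, 2.12], [-1.02, 1.25], [-3.03, 1.67], [-3.05, -0], [-3.03, 3.03]. Speed limits (rad/s): [2.39, 2.39, 3.01, 3.14, 3.14, 3.14].

## Interface

Orientations are given as a rotation vector (axis times angle).
In Python, from station import get_obs, camera, camera_info, hand_in, pinch_z gives the robot as it stands.
- The arm moves only by the shell command python3 -m pendant 'ROWS' [FORCE]. ROWS is JSON, a list of rows, each a list of 3 entries, a list of its own where there are three numbers: the shift along the tool's x, y, z scaled (see below), then the turn, a rotation vector about the tool's x, y, z scaled (see below), then the opening, from 0 (shut) to 1 (fully open). In form: [[[tx, ty, tz], [rx, ry, rz], hand], ...]. A call has 1 to 8 rows; each row shifts and turns the commanded pose from where the row before left it, along the tool's axes as they then stand; what a row does not reach is not made up. The controller multiplies each number of a shift by 250 mm and each number of a turn by 90 degrees. A row lasts 1/8 s, in which the tool goes at most 62.5 mm and 10.7 degrees, less where a joint would pass 70% of its speed; a pose out of reach is approached as far as the arm can. A call with a number of a shift or a turn outside -1 to 1 is refused whole. A call with a gripper value outside its range is refused whole. The fingers move at their own pace and stop on an object; FORCE is the grip in N (left out, the last holds). Time passes only in rows, so rows that do not move let the fingers close. It gives the time, the measured TCP pose, the force, the opening and the grip force at its end, in the units of the state.
- get_obs(): the state, without advancing time (a new reading comes with each control period).
- camera(name): name is "scene" or "top" or "wrist"; returns (picture, depth): 400x640x3 uint8, red, green, blue; 400x640 float32, m along the optical axis (not along the pixel's ray), 0 where there is no reading.
- camera_info(name): a dict with "vertical_fov" (degrees; the focal length in pixels is half the picture's height over the tangent of half this angle, whatever the lens; pixels are square), "cx", "cy" (the principal point, pixels), "R" (3x3) and "t" (3): a world point X has camera coordinates R X + t; the wrist camera has in their place "tool_from_camera" (4x4, takes a point from camera to tool coordinates, whose origin is the TCP and whose axes are the flange's). Camera axes: x right, y down, z forward; pixel columns grow to the right and rows downward; lengths in m; the calibration is good to about 2 mm. A picture is of the moment at which its call begins: read the wrist's pose just before it. camera_info takes no time and is no camera call.
- hand_in(): hands the job in; it is judged then, once.
The state is a dict: "t": time; "q": joint angles; "qd": joint speeds; "joint_torque": joint torques, N m; "position": TCP position; "tool_rot": TCP orientation; "ft_force": force on the tool from outside, world axes, zero at the start; "wrist_torque": the same for the moment, N m; "grip_width": opening from 0.0 (shut) to 1.0 (fully open); "grip_force": force on a finger pad.
Only numpy, scipy, OpenCV 4.12 (cv2) and the standard library are available. Lean on these libraries where they do the work, as an engineer would, in place of code of your own. Each camera call takes 0.05 s, during which the arm holds its last target. There are 200 camera calls.

## Task

Feed the slide of the marking jig on by one blank: with the fingertips push the hand wheel round by its upright handle, clockwise as seen from above, through exactly one turn, until the handle is back at the pointer on the base. Then push the lock lever over to the right, as far as it goes, with the wheel staying where it is. Push gently, pinch or lift nothing, and leave the things lying round the jig alone.

Things in the scene. Friction and masses are not known exactly. Their poses are not given: they have to be found in the camera images.
- jig: the marking jig, a grey cast block 215x340x30 mm fixed to the table, carrying the wheel (left), the slide (back) and the lock lever (right). Origin: on the table under the block; x points to the back of the jig (the block reaches from -95 to 120 mm), y to its left (-200 to 140 mm), z up. Its position and yaw vary. Nothing on it is higher than 122 mm; the slide runs along y at the back, under a thin marker arm 92 mm high at x = 83 to 120, y = -50 mm
- wheel (a joint): turn of the hand wheel in rad: 0 at the start (handle at the pointer), grows clockwise seen from above, 6.28 after one turn. The wheel has no stop there, stays where it is left, and needs about 3 to 4 N at the handle. It drives the slide through a screw, 30 mm a turn
- wheel_axis (a point): centre of the flat-lying steel hand wheel (three spokes, outer radius 66 mm) on its vertical axis, 70 mm above the table; top of rim and spokes 76 mm, of the hub 78 mm above the table
- handle_mid (a point): middle of the wheel's upright black handle, 98 mm above the table; the handle is round, 19 to 21 mm thick (slimmer at its foot), stands from 74 to 122 mm above the table on the rim at the end of one spoke, and its centre runs on a circle of radius 60 mm about wheel_axis. The handle spins freely on its own pin
- index_tip (a point): tip of the fixed pointer on the front of the jig, just outside the rim, 68 mm above the table and 70 mm in front of the wheel's axis (jig -x); the handle stands right behind it at the start and after a full turn. Its post is 71 mm at the highest
- slide (a joint): travel of the slide (aluminium bar with a row of five brass blanks 30 mm apart, top of the blanks 54 mm above the table) along jig y, in m: 0 at the start, 0.030 after one turn of the wheel. It is moved only by the wheel
- lock (a joint): angle of the lock lever in rad: 0 when it points straight to the front of the jig (-x), 1.25 at its stop; grows counter-clockwise seen from above, so that its knob swings to the right. Starts between 0 and 0.25. Stays where it is left; about 2 N at the knob
- lock_pivot (a point): vertical pivot axis of the lock lever, 58 mm above the table
- lock_knob (a point): middle of the black knob at the lever's free end, 79 mm above the table; round, 18 to 20 mm thick, upright from 58 to 100 mm above the table, 85 mm from lock_pivot. The steel arm below it is 10 mm thick, at 52 to 62 mm above the table
- dish_0: bystander: small grey dish of parts, 63 mm across, 34 mm high, left of the jig; origin under its centre; leave it alone
- tally: bystander: white round tally counter, 41x44x23 mm, front left of the jig; origin under its centre; leave it alone
- pliers_red: bystander: small pliers, 122x45x12 mm, lying front left of the jig; origin under its centre; leave it alone
- cutters_blue: bystander: small cutters, 122x45x12 mm, lying right of the jig; origin under its centre; leave it alone
- glue_0: bystander: upright glue bottle, 36 mm across, 122 mm high, behind the jig on the right; origin under its centre; leave it alone
- eraser_block: bystander: rubber block, 35x70x28 mm, behind the jig on the left; origin under its centre; leave it alone
- tweezers: bystander: tweezers, 13x117x10 mm, lying behind the jig; origin under its centre; leave it alone
- handle: the wheel's black handle as a body; origin at its foot on the axis of the handle, 74 mm above the table

How it is judged:
By the outcome, as a careful person would: the job done as asked, in the order asked, and still so for the second after the job is handed in, with the robot touching nothing.
It also fails if it takes over 72 s, if anything falls off the work surface, if the arm or the gripper's body presses on something with over 40 N, if the wrist force passes 120 N, or if a joint passes its speed limit or range.

## Working session

There is one attempt and no reset: what is moved stays moved. The work goes in short steps, Python scripts to look and compute and a shell command to move; the robot and the scene stay as the last step left them, time stands still between calls to the robot, and variables do not carry over. Pictures are saved under pics/ and viewed, at most 10 in all, crops included, and the job is handed in when it is done.

```bash
mkdir -p pics; ls; python3 - <<'E'
from station import *
import cv2
o=get_obs();print(o)
for n in("top","scene"):
    p,d=camera(n);cv2.imwrite(f"pics/{n}0.png",p[:,:,::-1]);import numpy as np;np.save(f"{n}d.npy",d);print(camera_info(n))
print(camera_info("wrist"),pinch_z)
E
```

```text
pics
{'t': 0.0, 'q': array([-8.53924227e-01,  3.59410077e-01,  1.10183699e-02, -3.89254275e-04,
       -1.22411792e+00, -2.88066554e-01]), 'qd': array([-0.00013983, -0.00040136, -0.00038033, -0.00092163, -0.00029386,
       -0.00129962]), 'joint_torque': array([-2.75736429e-04, -5.83315516e+01,  2.93419737e+01,  6.93678349e+00,
       -6.04211935e-03, -6.43691010e-05]), 'position': array([ 0.2803994 , -0.61343707,  0.23032403]), 'tool_rot': array([ 6.68106556e-01, -3.06921201e+00, -2.63502979e-03]), 'ft_force': array([-0.04546768, -0.06590391,  0.39818634]), 'wrist_torque': array([ 0.00267594, -0.05719097,  0.0178987 ]), 'grip_force': 0.0, 'grip_width': 0.9993944148203773}
{'vertical_fov': 53.45929985354329, 'cx': 318.3330387884455, 'cy': 201.77980505652738, 'R': array([[-0.00964195, -0.9999319 ,  0.00657426],
       [-0.99968293,  0.00948619, -0.0233248 ],
       [ 0.02326085, -0.00679707, -0.99970632]]), 't': array([-0.11840634,  0.56789252,  1.06889619])}
{'vertical_fov': 43.11152896841569, 'cx': 317.11538815703057, 'cy': 203.34264303290175, 'R': array([[-0.81098563, -0.58495125, -0.01159062],
       [-0.24059342,  0.3514898 , -0.90474843],
       [ 0.53330771, -0.73094935, -0.4257886 ]]), 't': array([0.4151679 , 0.27016715, 1.00960392])}
{'vertical_fov': 62.766069144970096, 'cx': 321.2135776707809, 'cy': 202.1446025205741, 'tool_from_camera': array([[-8.99067213e-04, -9.64388975e-01, -2.64486477e-01,
         6.69930761e-02],
       [ 9.99999591e-01, -8.93462938e-04, -1.41485639e-04,
         2.57655980e-04],
       [-9.98616741e-05, -2.64486496e-01,  9.64389384e-01,
        -1.42744656e-01],
       [ 0.00000000e+00,  0.00000000e+00,  0.00000000e+00,
         1.00000000e+00]])} 0.0187
```

View pics/top0.png

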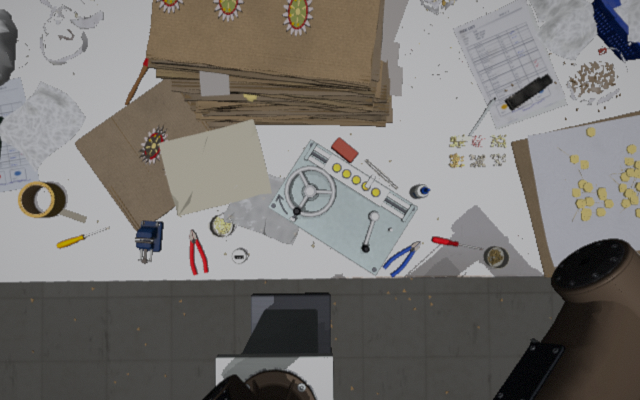

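View pics/scene0.png

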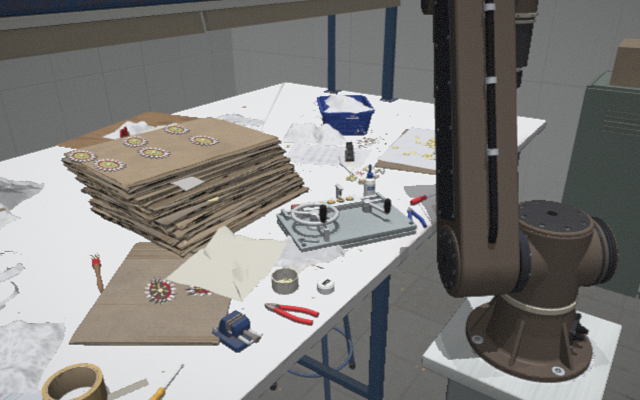

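The top view shows the wheel hub at about (311,190), its handle at (297,211), the lock pivot at (374,215) and the knob at (366,247). The jig is yawed clockwise. Next I'll measure these.

```bash
cat > h.py <<'E'
import numpy as np, cv2
from station import *
def ray(n,uv,z,T=None):
    c=camera_info(n);f=200/np.tan(np.radians(c["vertical_fov"]/2))
    d=np.array([(uv[0]-c["cx"])/f,(uv[1]-c["cy"])/f,1.])
    if n=="wrist":
        M=c["tool_from_camera"];Rt=cv2.Rodrigues(np.array(T[1]))[0]
        D=Rt@M[:3,:3]@d;o=Rt@M[:3,3]+T[0]
    else:
        R=c["R"];D=R.T@d;o=-R.T@c["t"]
    return o+D*(z-o[2])/D[2]
def blobs(p,box,thr=60,amin=10):
    x0,y0,x1,y1=box
    m=(p[y0:y1,x0:x1].max(2)<thr).astype(np.uint8)
    k,l,s,c=cv2.connectedComponentsWithStats(m)
    return [(c[i]+[x0,y0],s[i]) for i in range(1,k) if s[i,4]>=amin]
E
python3 - <<'E'
from h import *
p=cv2.imread("pics/top0.png")
for c,s in blobs(p,(275,140,425,275)): print(c,s)
c=cv2.resize(p[130:280,260:440],None,fx=4,fy=4,interpolation=cv2.INTER_CUBIC);cv2.imwrite("pics/topc.png",c)
d=np.load("topd.npy")
for uv in[(311,190),(297,211),(374,215),(366,247),(340,240)]:print(uv,d[uv[1],uv[0]],[ray("top",uv,z).round(4) for z in(.12,.078,.06)])
E
```

```text
[412.86842105 192.18421053] [135  47   8  11  38]
[296.60416667 210.66666667] [18 67  8  8 48]
[364.92857143 247.85714286] [ 87 104   7   8  42]
(311, 190) 1.003052 [array([ 0.5929, -0.1056,  0.12  ]), array([ 0.5951, -0.1051,  0.078 ]), array([ 0.596 , -0.1049,  0.06  ])]
(297, 211) 0.9580105 [array([ 0.5423, -0.0712,  0.12  ]), array([ 0.5423, -0.0692,  0.078 ]), array([ 0.5423, -0.0683,  0.06  ])]
(374, 215) 1.0177381 [array([ 0.5308, -0.2577,  0.12  ]), array([ 0.5303, -0.2639,  0.078 ]), array([ 0.5301, -0.2665,  0.06  ])]
(366, 247) 0.98309875 [array([ 0.4536, -0.2374,  0.12  ]), array([ 0.4497, -0.2426,  0.078 ]), array([ 0.4481, -0.2449,  0.06  ])]
(340, 240) 1.0527511 [array([ 0.4711, -0.1746,  0.12  ]), array([ 0.468 , -0.1771,  0.078 ]), array([ 0.4667, -0.1782,  0.06  ])]
```

View pics/topc.png

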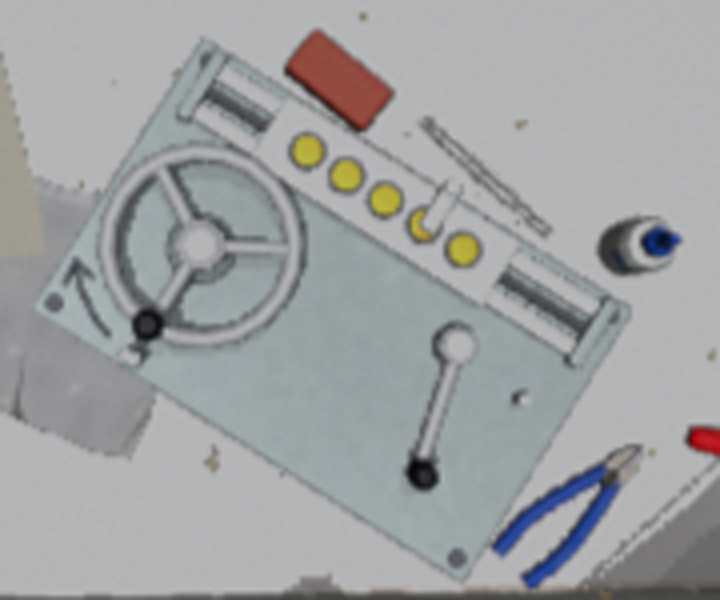

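The jig has a yaw of about -32°. World positions are wheel axis ≈ (0.594, -0.102), handle ≈ (0.543, -0.070), lock pivot ≈ (0.529, -0.265) and knob ≈ (0.449, -0.238). I'll push with the shut fingers' +x side, in two half-turn strokes. First I move over with the fingers shut.

```bash
python3 -m pendant '[[[-0.108,0.091,0],[0,0,0],0],[[-0.108,0.091,0],[0,0,0],0],[[-0.108,0.091,0],[0,0,0],0],[[-0.108,0.091,0],[0,0,0],0],[[-0.108,0.091,0],[0,0,0],0],[[-0.108,0.091,0],[0,0,0],0],[[-0.108,0.091,0],[0,0,0],0],[[-0.108,0.091,0],[0,0,0],0]]' 40
python3 -m pendant '[[[-0.108,0.091,0],[0,0,0],0],[[-0.108,0.091,0],[0,0,0],0],[[-0.108,0.091,0],[0,0,0],0],[[-0.108,0.091,0],[0,0,0],0],[[-0.108,0.091,0],[0,0,0],0],[[-0.108,0.091,0],[0,0,0],0],[[-0.108,0.091,0],[0,0,0],0],[[-0.108,0.091,0],[0,0,0],0]]'
python3 -m pendant '[[[0,0,0],[0,0,-0.118],0],[[0,0,0],[0,0,-0.118],0],[[0,0,0],[0,0,-0.118],0],[[0,0,0],[0,0,-0.118],0],[[0,0,0],[0,0,-0.118],0],[[0,0,0],[0,0,-0.118],0],[[0,0,0],[0,0,-0.118],0],[[0,0,0],[0,0,-0.118],0]]'
python3 -m pendant '[[[0,0,0],[0,0,-0.118],0],[[0,0,0],[0,0,-0.118],0],[[0,0,0],[0,0,-0.118],0],[[0,0,0],[0,0,-0.118],0],[[0,0,0],[0,0,-0.118],0],[[0,0,0],[0,0,-0.118],0],[[0,0,0],[0,0,-0.118],0],[[0,0,0],[0,0,-0.118],0]]'
python3 -m pendant '[[[0,0,0],[0,0,-0.118],0],[[0,0,0],[0,0,-0.118],0],[[0,0,0],[0,0,-0.118],0],[[0,0,0],[0,0,-0.118],0],[[0,0,0],[0,0,0],0]]'
cat >> h.py <<'E'
C=np.array([.594,-.102]);YAW=np.radians(-32.2)
def st():
    o=get_obs();R=cv2.Rodrigues(np.array(o["tool_rot"]))[0];p=o["position"]
    yaw=np.degrees(np.arctan2(R[1,0],R[0,0]))
    r=p[:2]-C
    # wheel-frame angle of TCP, clockwise from jig -x
    a=np.degrees((YAW+np.pi)-np.arctan2(r[1],r[0]))
    print("t%.2f"%o["t"],"p",p.round(4),"yaw %.1f"%yaw,"tilt",R[:,2].round(3),"q6 %.2f"%o["q"][5],"rad %.4f ang %.1f"%(np.hypot(*r),a%360),"F",o["ft_force"].round(1),"grip %.3f"%o["grip_width"])
    return o,R
E
python3 - <<'E'
from h import *
o,R=st();p,d=camera("wrist");cv2.imwrite("pics/w1.png",p[:,:,::-1]);np.save("w1.npy",d)
E
```

```text
t: 1.1
position: [0.4016, -0.3573, 0.231]
tool_rot: [0.668, -3.069, -0.001]
ft_force: [0.6, -0.9, -0.8]
grip_width: -0.005
grip_force: 0.0
t: 2.1
position: [0.5223, -0.102, 0.2311]
tool_rot: [0.668, -3.069, -0.0]
ft_force: [0.5, -0.5, 0.1]
grip_width: -0.0
grip_force: 0.0
t: 3.1
position: [0.5219, -0.1032, 0.231]
tool_rot: [2.571, -1.805, -0.001]
ft_force: [0.1, 1.1, 0.9]
grip_width: -0.002
grip_force: 0.0
t: 4.1
position: [0.5219, -0.1032, 0.231]
tool_rot: [-3.115, -0.406, 0.001]
ft_force: [-0.6, -0.5, -0.9]
grip_width: 0.0
grip_force: 0.0
t: 4.72
position: [0.5219, -0.1032, 0.231]
tool_rot: [-2.762, -1.496, 0.001]
ft_force: [-0.6, 0.2, -0.5]
grip_width: -0.0
grip_force: 0.0
t4.72 p [ 0.5219 -0.1032  0.231 ] yaw 56.9 tilt [-0.001  0.    -1.   ] q6 2.39 rad 0.0721 ang 326.8 F [-0.6  0.2 -0.5] grip -0.000
```

View pics/w1.png

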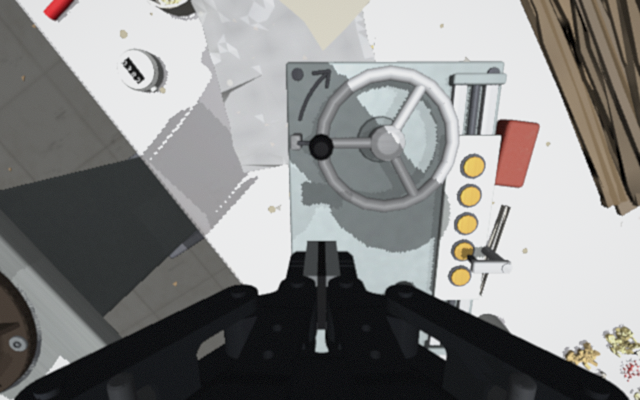

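The wrist view shows the handle top at (320,147), the hub at (386,143), the pointer at (297,142) and the shut fingertips near (321,243), lined up with the handle.

```bash
python3 - <<'E'
from h import *
o,R=st();T=(o["position"],o["tool_rot"])
p=cv2.imread("pics/w1.png")
print([(c.round(1),s[2:]) for c,s in blobs(p,(295,120,350,175),50)])
H=ray("wrist",(320,147.5),.122,T);W=ray("wrist",(387,143),.078,T);I=ray("wrist",(297,142),.069,T)
print(H,W,I)
for n,P in(("H",H),("W",W),("I",I)):print(n,((P-T[0])@R*1000).round(1))
print(np.hypot(*(H-W)[:2]),np.degrees(np.arctan2(*(W-I)[1::-1])),np.degrees(np.arctan2(*(W-H)[1::-1])))
E
```

```text
t4.78 p [ 0.522  -0.1032  0.2311] yaw 56.7 tilt [-0.  0. -1.] q6 2.39 rad 0.0720 ang 326.8 F [ 0.6 -0.2 -0.8] grip 0.002
[(array([320.5, 146.7]), array([ 24,  25, 473], dtype=int32))]
[ 0.54339944 -0.06821544  0.122     ] [ 0.59285708 -0.10138093  0.078     ] [ 0.52534127 -0.05686988  0.069     ]
H [ 41.   -1.2 109.1]
W [ 40.5  58.3 153.1]
I [ 40.6 -22.5 162.1]
0.05954836590489893 -33.39560583550121 -33.845163669219005
```

```bash
sed -i 's/^C=.*/C=np.array([.593,-.1015]);YAW=np.radians(-33.5)/' h.py
python3 -m pendant '[[[0,0,0.08],[0,0,0],0],[[0,0,0.08],[0,0,0],0],[[0,0,0.08],[0,0,0],0],[[0,0,0.08],[0,0,0],0],[[0,0,0.08],[0,0,0],0],[[0,0,0.08],[0,0,0],0],[[0,0,0.08],[0,0,0],0],[[0,0,0],[0,0,0],0]]'
python3 -m pendant '[[[0.016,-0.004,0],[0,0,0],0],[[0.016,0,0],[0,0,0],0],[[0.016,0,0],[0,0,0],0],[[0.016,0,0],[0,0,0],0],[[0.008,0,0],[0,0,0],0],[[0.008,0,0],[0,0,0],0],[[0,0,0],[0,0,0],0]]'
python3 -c "from h import *;st()"
```

```text
t: 5.78
position: [0.521, -0.1033, 0.09]
tool_rot: [-2.763, -1.493, 0.005]
ft_force: [-0.4, -0.1, 0.8]
grip_width: -0.004
grip_force: 0.0
t: 6.65
position: [0.5319, -0.0861, 0.0913]
tool_rot: [-2.761, -1.498, 0.001]
ft_force: [-1.5, -2.5, 1.4]
grip_width: -0.005
grip_force: 1.2
t6.65 p [ 0.5319 -0.0861  0.0913] yaw 57.0 tilt [-0.001 -0.    -1.   ] q6 2.36 rad 0.0630 ang 340.6 F [-1.5 -2.5  1.4] grip -0.005
```

Contact is made at about 3 N. Now I'll run the first stretch of the arc, 40°.

```bash
python3 -m pendant '[[[0.0212,-0.0064,0],[0,0,0.0556],0],[[0.0212,-0.0064,0],[0,0,0.0556],0],[[0.0212,-0.0064,0],[0,0,0.0556],0],[[0.0212,-0.0064,0],[0,0,0.0556],0],[[0.0212,-0.0064,0],[0,0,0.0556],0],[[0.0212,-0.0064,0],[0,0,0.0556],0],[[0.0212,-0.0064,0],[0,0,0.0556],0],[[0.0212,-0.0064,0],[0,0,0.0556],0]]'
python3 - <<'E'
from h import *
o,R=st();p,d=camera("wrist");cv2.imwrite("pics/w2.png",p[:,:,::-1])
E
```

```text
t: 7.65
position: [0.5554, -0.0499, 0.0911]
tool_rot: [-3.108, -0.458, 0.003]
ft_force: [-3.4, -1.2, 3.9]
grip_width: -0.001
grip_force: 1.8
t7.65 p [ 0.5554 -0.0499  0.0911] yaw 16.7 tilt [-0.002 -0.    -1.   ] q6 1.60 rad 0.0638 ang 20.4 F [-3.4 -1.2  3.9] grip -0.001
```

View pics/w2.png

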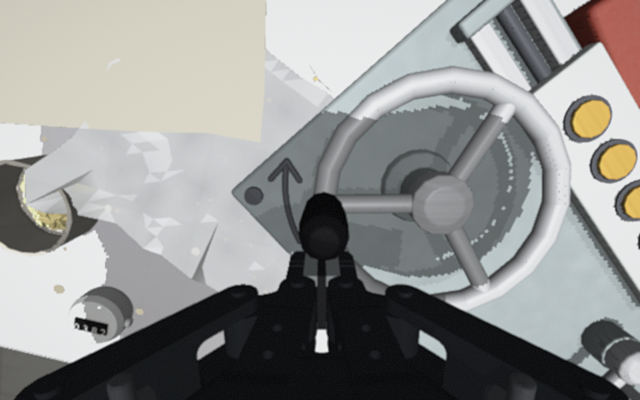

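The handle stays centred on the fingers at (323,235), and the wheel has turned about 40°. I'll go on.

```bash
python3 -m pendant '[[[0.0212,-0.0064,0],[0,0,0.0556],0],[[0.0212,-0.0064,0],[0,0,0.0556],0],[[0.0212,-0.0064,0],[0,0,0.0556],0],[[0.0212,-0.0064,0],[0,0,0.0556],0],[[0.0212,-0.0064,0],[0,0,0.0556],0],[[0.0212,-0.0064,0],[0,0,0.0556],0],[[0.0212,-0.0064,0],[0,0,0.0556],0],[[0.0212,-0.0064,0],[0,0,0.0556],0]]'
python3 -c "from h import *;st()"
python3 -m pendant '[[[0.0212,-0.0064,0],[0,0,0.0556],0],[[0.0212,-0.0064,0],[0,0,0.0556],0],[[0.0212,-0.0064,0],[0,0,0.0556],0],[[0.0212,-0.0064,0],[0,0,0.0556],0],[[0.0212,-0.0064,0],[0,0,0.0556],0],[[0.0212,-0.0064,0],[0,0,0.0556],0],[[0.0212,-0.0064,0],[0,0,0.0556],0],[[0.0212,-0.0064,0],[0,0,0.0556],0]]'
python3 -c "from h import *;st()"
```

```text
t: 8.7
position: [0.5974, -0.0374, 0.091]
tool_rot: [-3.077, 0.631, 0.002]
ft_force: [-3.4, 1.3, 0.8]
grip_width: -0.004
grip_force: 1.8
t8.70 p [ 0.5974 -0.0374  0.091 ] yaw -23.2 tilt [-0.001  0.    -1.   ] q6 0.90 rad 0.0642 ang 60.5 F [-3.4  1.3  0.8] grip -0.004
t: 9.7
position: [0.6379, -0.0545, 0.0911]
tool_rot: [-2.675, 1.646, 0.001]
ft_force: [-1.3, 3.4, 1.3]
grip_width: 0.002
grip_force: 1.8
t9.70 p [ 0.6379 -0.0545  0.0911] yaw -63.2 tilt [ 0.     0.001 -1.   ] q6 0.25 rad 0.0650 ang 100.2 F [-1.3  3.4  1.3] grip 0.002
```

Tracking well. I'll run the same arc on to 240° before flipping.

```bash
python3 -m pendant '[[[0.0212,-0.0067,0],[0,0,0.0556],0],[[0.0212,-0.0067,0],[0,0,0.0556],0],[[0.0212,-0.0067,0],[0,0,0.0556],0],[[0.0212,-0.0067,0],[0,0,0.0556],0],[[0.0212,-0.006,0],[0,0,0.0556],0],[[0.0212,-0.006,0],[0,0,0.0556],0],[[0.0212,-0.006,0],[0,0,0.0556],0],[[0.0212,-0.006,0],[0,0,0.0556],0]]'
python3 -c "from h import *;st()"
python3 -m pendant '[[[0.0212,-0.006,0],[0,0,0.0556],0],[[0.0212,-0.006,0],[0,0,0.0556],0],[[0.0212,-0.006,0],[0,0,0.0556],0],[[0.0212,-0.006,0],[0,0,0.0556],0],[[0.0212,-0.0064,0],[0,0,0.0556],0],[[0.0212,-0.0064,0],[0,0,0.0556],0],[[0.0212,-0.0064,0],[0,0,0.0556],0],[[0.0212,-0.0064,0],[0,0,0.0556],0]]'
python3 -c "from h import *;st()"
```

```text
t: 10.7
position: [0.6576, -0.0932, 0.0912]
tool_rot: [-1.95, 2.461, -0.0]
ft_force: [1.2, 3.2, -1.0]
grip_width: -0.002
grip_force: 1.9
t10.70 p [ 0.6576 -0.0932  0.0912] yaw -103.2 tilt [ 0.002  0.001 -1.   ] q6 -0.38 rad 0.0652 ang 139.2 F [ 1.2  3.2 -1. ] grip -0.002
t: 11.7
position: [0.6474, -0.1355, 0.0913]
tool_rot: [-0.989, 2.979, -0.0]
ft_force: [3.3, 3.4, -1.5]
grip_width: 0.001
grip_force: 1.9
t11.70 p [ 0.6474 -0.1355  0.0913] yaw -143.3 tilt [ 0.003  0.001 -1.   ] q6 -1.02 rad 0.0641 ang 178.5 F [ 3.3  3.4 -1.5] grip 0.001
```

```bash
python3 -m pendant '[[[0.0212,-0.0064,0],[0,0,0.0556],0],[[0.0212,-0.0064,0],[0,0,0.0556],0],[[0.0212,-0.0064,0],[0,0,0.0556],0],[[0.0212,-0.0064,0],[0,0,0.0556],0],[[0.0212,-0.0064,0],[0,0,0.0556],0],[[0.0212,-0.0064,0],[0,0,0.0556],0],[[0.0212,-0.0064,0],[0,0,0.0556],0],[[0.0212,-0.0064,0],[0,0,0.0556],0]]'
python3 -c "from h import *;st()"
python3 -m pendant '[[[0.0212,-0.0064,0],[0,0,0.0556],0],[[0.0212,-0.0064,0],[0,0,0.0556],0],[[0.0212,-0.0064,0],[0,0,0.0556],0],[[0.0212,-0.0064,0],[0,0,0.0556],0],[[0.0212,-0.0064,0],[0,0,0.0556],0],[[0.0212,-0.0064,0],[0,0,0.0556],0],[[0.0212,-0.0064,0],[0,0,0.0556],0],[[0,0,0],[0,0,0],0]]'
python3 -c "from h import *;st()"
```

```text
t: 12.7
position: [0.6124, -0.1615, 0.0913]
tool_rot: [0.09, 3.137, 0.001]
ft_force: [3.7, 0.9, -2.0]
grip_width: -0.0
grip_force: 1.8
t12.70 p [ 0.6124 -0.1615  0.0913] yaw 176.7 tilt [ 0.003  0.    -1.   ] q6 -1.68 rad 0.0631 ang 218.6 F [ 3.7  0.9 -2. ] grip -0.000
t: 13.7
position: [0.5732, -0.1606, 0.0914]
tool_rot: [1.026, 2.968, 0.001]
ft_force: [1.6, -1.6, -0.3]
grip_width: -0.003
grip_force: 0.6
t13.70 p [ 0.5732 -0.1606  0.0914] yaw 141.8 tilt [ 0.001  0.    -1.   ] q6 -2.29 rad 0.0624 ang 255.0 F [ 1.6 -1.6 -0.3] grip -0.003
```

```bash
python3 -m pendant '[[[-0.016,0,0],[0,0,0],0],[[-0.016,0,0],[0,0,0],0],[[0,0,-0.08],[0,0,0],0],[[0,0,-0.08],[0,0,0],0],[[0,0,-0.08],[0,0,0],0],[[0,0,0],[0,0,-0.118],0],[[0,0,0],[0,0,-0.118],0],[[0,0,0],[0,0,-0.118],0]]'
python3 -m pendant '[[[0,0,0],[0,0,-0.118],0],[[0,0,0],[0,0,-0.118],0],[[0,0,0],[0,0,-0.118],0],[[0,0,0],[0,0,-0.118],0],[[0,0,0],[0,0,-0.118],0],[[0,0,0],[0,0,-0.118],0],[[0,0,0],[0,0,-0.118],0],[[0,0,0],[0,0,-0.118],0]]'
python3 -m pendant '[[[0,0,0],[0,0,-0.118],0],[[0,0,0],[0,0,-0.118],0],[[0,0,0],[0,0,-0.118],0],[[0,0,0],[0,0,-0.118],0],[[0,0,0],[0,0,-0.118],0],[[0,0,0],[0,0,-0.118],0],[[0,0,0],[0,0,0],0]]'
python3 - <<'E'
from h import *
st();p,d=camera("top")
cs=blobs(p,(275,140,425,275))
for c,s in cs:
    P=ray("top",c,.122);print(c.round(1),s[4],P.round(4))
    r=P[:2]-C;print(np.degrees(YAW+np.pi-np.arctan2(r[1],r[0]))%360,np.hypot(*r))
E
```

```text
t: 14.7
position: [0.5792, -0.1658, 0.1513]
tool_rot: [-0.164, -3.137, -0.0]
ft_force: [0.9, -0.4, 0.5]
grip_width: 0.0
grip_force: 0.0
t: 15.7
position: [0.5792, -0.1658, 0.1511]
tool_rot: [1.997, -2.425, -0.0]
ft_force: [0.9, -0.4, 0.1]
grip_width: -0.001
grip_force: 0.0
t: 16.58
position: [0.5791, -0.1658, 0.1512]
tool_rot: [2.973, -1.016, -0.0]
ft_force: [0.7, -0.1, -0.4]
grip_width: 0.005
grip_force: 0.0
t16.57 p [ 0.5791 -0.1658  0.1512] yaw -37.8 tilt [-0.  0. -1.] q6 0.87 rad 0.0658 ang 248.7 F [ 0.7 -0.1 -0.4] grip 0.005
[355.1 150.5] 31 [ 0.6879 -0.2135  0.122 ]
196.2369494776523 0.14680497367300674
[378.1 165.5] 107 [ 0.6507 -0.2689  0.122 ]
217.48133810599415 0.1770592008006605
[300.9 156. ] 82 [ 0.6756 -0.0819  0.122 ]
133.13790024222885 0.08490258015719124
[332.1 159.6] 21 [ 0.666  -0.1574  0.122 ]
183.93687885325133 0.09199892575888226
[354.7 180.8] 77 [ 0.614  -0.2116  0.122 ]
225.68232737537795 0.1121234130315839
[384.9 191.2] 11 [ 0.5882 -0.2847  0.122 ]
237.99521321866962 0.18321671708712237
[378.4 200.9] 19 [ 0.5647 -0.2685  0.122 ]
246.12103015620892 0.16935661974573304
[308.3 217.4] 158 [ 0.5265 -0.0985  0.122 ]
329.11313705897015 0.06661500047874097
[356.2 213.5] 10 [ 0.5348 -0.2144  0.122 ]
263.7623592795528 0.12699605440677622
[364.8 248.1] 35 [ 0.4512 -0.2342  0.122 ]
283.3848462757229 0.19422736467304277
```

```bash
python3 -m pendant '[[[0,0,0.08],[0,0,0],0],[[0,0,0.08],[0,0,0],0],[[0,0,0.08],[0,0,0],0],[[-0.008,0,0],[0,0,0],0],[[-0.012,0,0],[0,0,0],0],[[-0.008,0,0],[0,0,0],0],[[-0.004,0,0],[0,0,0],0],[[0,0,0],[0,0,0],0]]'
python3 -c "from h import *;st()"
python3 -m pendant '[[[-0.0212,0.0064,0],[0,0,0.0556],0],[[-0.0212,0.0064,0],[0,0,0.0556],0],[[-0.0212,0.0064,0],[0,0,0.0556],0],[[-0.0212,0.0064,0],[0,0,0.0556],0],[[-0.0212,0.0064,0],[0,0,0.0556],0],[[-0.0212,0.0064,0],[0,0,0.0556],0],[[-0.0212,0.0064,0],[0,0,0.0556],0],[[-0.0212,0.0064,0],[0,0,0.0556],0]]'
python3 -c "from h import *;st()"
```

```text
t: 17.62
position: [0.5732, -0.1608, 0.092]
tool_rot: [-2.973, 1.015, -0.002]
ft_force: [1.6, -0.3, 0.6]
grip_width: 0.0
grip_force: 0.5
t17.62 p [ 0.5732 -0.1608  0.092 ] yaw -37.7 tilt [ 0.001 -0.    -1.   ] q6 0.86 rad 0.0625 ang 255.0 F [ 1.6 -0.3  0.6] grip 0.000
t: 18.62
position: [0.5393, -0.1342, 0.0919]
tool_rot: [-2.443, 1.975, -0.002]
ft_force: [1.2, -3.4, 2.1]
grip_width: -0.002
grip_force: 1.8
t18.62 p [ 0.5393 -0.1342  0.0919] yaw -77.9 tilt [ 0.001 -0.001 -1.   ] q6 0.10 rad 0.0629 ang 295.2 F [ 1.2 -3.4  2.1] grip -0.002
```

```bash
python3 -m pendant '[[[-0.0212,0.0064,0],[0,0,0.0556],0],[[-0.0212,0.0064,0],[0,0,0.0556],0],[[-0.0212,0.0064,0],[0,0,0.0556],0],[[-0.0212,0.0064,0],[0,0,0.0556],0],[[-0.0212,0.0064,0],[0,0,0.0556],0],[[-0.0212,0.0064,0],[0,0,0.0556],0],[[-0.0212,0.0064,0],[0,0,0.0556],0],[[0,0,0],[0,0,0],0]]'
python3 - <<'E'
from h import *
o,R=st();p,d=camera("scene");cv2.imwrite("pics/s2.png",cv2.resize(p[170:270,250:430,::-1],None,fx=4,fy=4))
p,d=camera("top");cv2.imwrite("pics/t2.png",cv2.resize(p[140:260,260:420,::-1],None,fx=4,fy=4))
E
```

```text
t: 19.62
position: [0.5293, -0.0968, 0.0915]
tool_rot: [1.74, -2.615, 0.0]
ft_force: [0.1, -0.5, -0.2]
grip_width: 0.002
grip_force: 0.7
t19.62 p [ 0.5293 -0.0968  0.0915] yaw -112.7 tilt [-0. -0. -1.] q6 -0.58 rad 0.0639 ang 330.7 F [ 0.1 -0.5 -0.2] grip 0.002
```

View pics/s2.png

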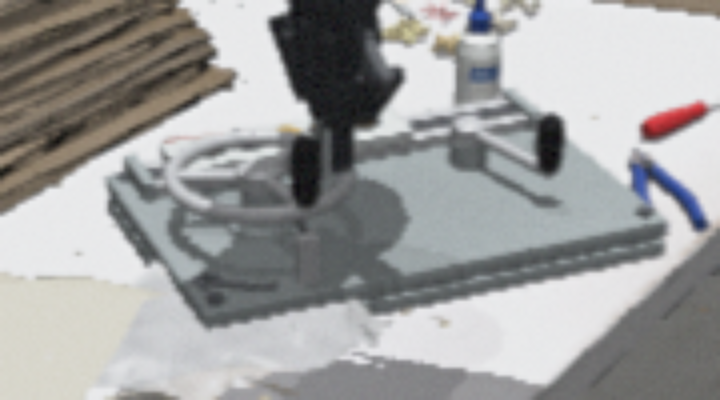

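The scene view shows the handle at (305,170) in the crop, almost above the pointer post, with the fingers behind it. I'll advance about 8° more, back off, and compare with the starting picture.

```bash
python3 -m pendant '[[[-0.0106,0.0032,0],[0,0,0.0278],0],[[-0.0106,0.0032,0],[0,0,0.0278],0],[[-0.0106,0.0032,0],[0,0,0.0278],0],[[-0.0042,0.0012,0],[0,0,0.011],0],[[0,0,0],[0,0,0],0],[[0,0,0],[0,0,0],0]]'
cat >> h.py <<'E'
def cmp():
    a=cv2.imread("pics/scene0.png")[:,:,::-1]
    b,_=camera("scene")
    for n,p in(("start",a),("now",b)):
        g=p[195:225,312:345].max(2)
        m=(g<50);print(n)
        ys,xs=np.nonzero(m)
        for y in range(6,26,3): print(y+195,g[y].tolist())
E
python3 - <<'E'
from h import *
st();cmp()
E
```

```text
t: 20.48
position: [0.5307, -0.0877, 0.0913]
tool_rot: [1.541, -2.737, -0.0]
ft_force: [-2.1, -2.9, 3.6]
grip_width: -0.002
grip_force: 1.7
t20.48 p [ 0.5307 -0.0877  0.0913] yaw -121.2 tilt [-0. -0. -1.] q6 -0.75 rad 0.0638 ang 339.0 F [-2.1 -2.9  3.6] grip -0.002
start
201 [232, 231, 229, 227, 227, 226, 224, 215, 212, 216, 217, 218, 221, 223, 213, 171, 187, 207, 210, 207, 205, 187, 167, 195, 203, 140, 118, 106, 106, 97, 97, 122, 190]
204 [177, 167, 172, 177, 176, 179, 180, 182, 174, 159, 128, 141, 176, 199, 210, 215, 197, 171, 184, 196, 216, 229, 229, 231, 229, 228, 223, 224, 224, 223, 213, 182, 151]
207 [133, 150, 193, 227, 229, 230, 212, 154, 54, 36, 43, 44, 38, 43, 106, 138, 129, 139, 156, 178, 199, 206, 193, 154, 125, 113, 115, 119, 108, 109, 101, 98, 103]
210 [197, 208, 205, 205, 207, 207, 173, 97, 38, 23, 23, 26, 32, 31, 52, 90, 105, 103, 103, 98, 92, 115, 158, 194, 204, 187, 135, 108, 117, 144, 166, 168, 169]
213 [218, 226, 230, 231, 225, 215, 172, 98, 33, 26, 29, 30, 32, 27, 71, 131, 166, 168, 174, 175, 178, 175, 173, 189, 208, 202, 169, 152, 175, 179, 175, 175, 177]
216 [1
[... 698 characters left out ...]
39, 70, 95, 86, 42, 32, 31, 35, 38, 64, 99, 112, 115, 115, 109, 105, 100, 99, 102]
210 [155, 131, 125, 127, 123, 128, 124, 103, 36, 20, 33, 23, 31, 25, 36, 64, 93, 83, 48, 40, 38, 32, 36, 76, 118, 117, 105, 110, 114, 141, 165, 170, 169]
213 [137, 147, 157, 153, 148, 140, 129, 106, 41, 20, 21, 26, 22, 31, 24, 64, 98, 87, 41, 41, 35, 53, 63, 91, 123, 125, 125, 151, 176, 176, 177, 174, 176]
216 [101, 100, 101, 97, 111, 123, 127, 104, 40, 18, 30, 32, 31, 24, 46, 82, 106, 105, 107, 105, 107, 106, 111, 116, 106, 98, 97, 110, 114, 138, 162, 164, 175]
219 [85, 91, 96, 92, 87, 86, 92, 92, 62, 24, 22, 23, 25, 32, 57, 88, 97, 105, 117, 120, 119, 108, 100, 96, 93, 103, 109, 107, 110, 107, 104, 106, 103]
```

Within about 1.5 mm of the start. I'll nudge 1.6 mm, back off, lift and look.

```bash
python3 -m pendant '[[[-0.0032,0.0005,0],[0,0,0.01],0],[[-0.0032,0.0005,0],[0,0,0.01],0],[[0,0,0],[0,0,0],0],[[0,0,0],[0,0,0],0]]'
python3 -c "from h import *;st()"
python3 -m pendant '[[[0.016,0,0],[0,0,0],0],[[0.024,0,0],[0,0,0],0],[[0.06,0,0],[0,0,0],0],[[0.06,0,0],[0,0,0],0],[[0,0,-0.1],[0,0,0],0],[[0,0,-0.1],[0,0,0],0],[[0,0,-0.1],[0,0,0],0],[[0,0,0],[0,0,0],0]]'
python3 - <<'E'
from h import *
o,R=st();cmp()
p,d=camera("top");cv2.imwrite("pics/t3.png",cv2.resize(p[130:280,260:440,::-1],None,fx=4,fy=4))
for c,s in blobs(p,(285,200,306,222)): print(c,s[2:])
E
```

```text
t: 21.02
position: [0.5316, -0.0859, 0.0913]
tool_rot: [-1.498, 2.762, 0.0]
ft_force: [-1.2, -3.3, 1.0]
grip_width: 0.002
grip_force: 1.5
t21.02 p [ 0.5316 -0.0859  0.0913] yaw -123.1 tilt [ 0.  0. -1.] q6 -0.78 rad 0.0633 ang 340.8 F [-1.2 -3.3  1. ] grip 0.002
t: 22.02
position: [0.5105, -0.1202, 0.1683]
tool_rot: [-1.495, 2.759, -0.003]
ft_force: [-0.1, -0.2, -0.4]
grip_width: 0.004
grip_force: 0.0
t22.02 p [ 0.5105 -0.1202  0.1683] yaw -123.1 tilt [ 0.004  0.    -1.   ] q6 -0.72 rad 0.0846 ang 313.7 F [-0.1 -0.2 -0.4] grip 0.004
start
201 [232, 231, 229, 227, 227, 226, 224, 215, 212, 216, 217, 218, 221, 223, 213, 171, 187, 207, 210, 207, 205, 187, 167, 195, 203, 140, 118, 106, 106, 97, 97, 122, 190]
204 [177, 167, 172, 177, 176, 179, 180, 182, 174, 159, 128, 141, 176, 199, 210, 215, 197, 171, 184, 196, 216, 229, 229, 231, 229, 228, 223, 224, 224, 223, 213, 182, 151]
207 [133, 150, 193, 227, 229, 230, 212, 154, 54, 36, 43, 44, 38, 43, 106, 138, 129, 139, 156, 178, 199, 206, 193, 154, 125, 113, 115, 119, 108, 109, 101, 98, 103]
210 [197, 208, 205, 205, 207, 207, 173, 97, 38, 23, 23
[... 1099 characters left out ...]
209, 208, 205, 209, 207, 174, 77, 32, 26, 29, 25, 30, 31, 68, 98, 107, 100, 104, 100, 86, 90, 103, 121, 124, 118, 102, 92, 95, 128, 155, 154, 156]
213 [220, 226, 231, 231, 210, 147, 111, 47, 31, 15, 26, 23, 18, 44, 118, 168, 166, 171, 167, 146, 117, 106, 105, 111, 124, 129, 113, 100, 108, 102, 107, 107, 108]
216 [111, 109, 104, 97, 110, 124, 113, 60, 29, 29, 32, 21, 20, 49, 116, 147, 114, 106, 106, 105, 104, 115, 127, 128, 120, 106, 93, 97, 104, 109, 103, 106, 109]
219 [88, 93, 93, 93, 87, 90, 89, 64, 20, 29, 28, 26, 31, 43, 81, 106, 112, 121, 134, 132, 125, 122, 113, 101, 92, 99, 105, 108, 106, 106, 106, 105, 109]
[289.14285714 208.6122449 ] [12  7 49]
[296.7804878  214.56097561] [16 14 41]
```

View pics/t3.png

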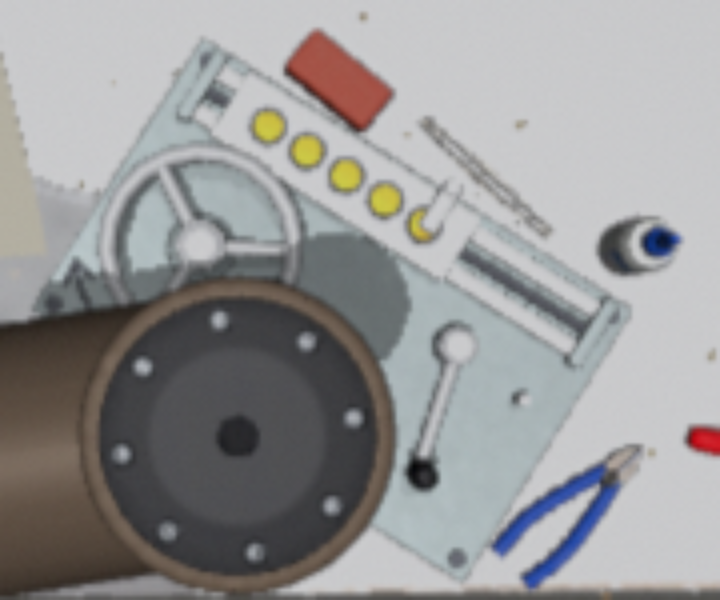

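The blanks have moved exactly one pitch and the handle is back at its starting pixel, within about 0.5 mm. The lever is still unmoved, with its knob at crop (422,473). Next I go to the left of the knob.

```bash
python3 -m pendant '[[[0.0775,-0.003,0],[0,0,0],0],[[0.0775,-0.003,0],[0,0,0],0],[[0.0775,-0.003,0],[0,0,0],0],[[0.0775,-0.003,0],[0,0,0],0],[[0.0775,-0.002,0],[0,0,0],0],[[0,0,0],[0,0,-0.08],0],[[0,0,0],[0,0,-0.08],0],[[0,0,0],[0,0,0],0]]'
python3 - <<'E'
from h import *
o,R=st();T=(o["position"],o["tool_rot"]);p,d=camera("wrist");cv2.imwrite("pics/w3.png",p[:,:,::-1])
for c,s in blobs(p,(200,60,440,235),50,80):
    P=ray("wrist",c,.1,T);print(c.round(1),s[2:],P.round(4),((P-T[0])@R).round(4))
E
```

```text
t: 23.12
position: [0.4594, -0.2032, 0.1664]
tool_rot: [-1.83, 2.553, -0.0]
ft_force: [-0.3, 0.2, -0.5]
grip_width: 0.003
grip_force: 0.0
t23.12 p [ 0.4594 -0.2032  0.1664] yaw -108.7 tilt [ 0.  0. -1.] q6 -0.30 rad 0.1679 ang 289.2 F [-0.3  0.2 -0.5] grip 0.003
[426.7 154.9] [ 25  99 204] [ 0.3827 -0.2199  0.1   ] [0.0405 0.0673 0.0663]
[319.9 154.4] [ 27  30 606] [ 0.4468 -0.2422  0.1   ] [ 0.0409 -0.0006  0.0663]
```

View pics/w3.png

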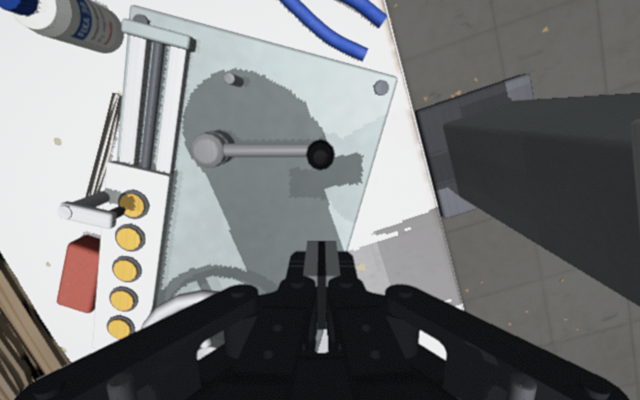

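The knob is at (320,154), straight ahead of the shut fingertips, 41 mm away in tool x. The pivot is at (209,149). I'll lower, make contact and swing.

```bash
python3 -m pendant '[[[0,0,0.077],[0,0,0],0],[[0,0,0.077],[0,0,0],0],[[0,0,0.077],[0,0,0],0],[[0,0,0.077],[0,0,0],0],[[0,0,0.077],[0,0,0],0],[[0.04,0,0],[0,0,0],0],[[0.03,0,0],[0,0,0],0],[[0.01,0,0],[0,0,0],0]]'
python3 -c "from h import *;st()"
python3 -m pendant '[[[0.03,0.0057,0],[0,0,-0.0556],0],[[0.03,0.0057,0],[0,0,-0.0556],0],[[0.03,0.0057,0],[0,0,-0.0556],0],[[0.03,0.0057,0],[0,0,-0.0556],0],[[0.03,0.0057,0],[0,0,-0.0556],0],[[0.03,0.0057,0],[0,0,-0.0556],0],[[0.03,0.0057,0],[0,0,-0.0556],0],[[0.03,0.0057,0],[0,0,-0.0556],0]]'
python3 -c "from h import *;st()"
```

```text
t: 24.18
position: [0.4536, -0.2221, 0.0708]
tool_rot: [-1.829, 2.553, -0.001]
ft_force: [0.1, 2.0, -0.3]
grip_width: -0.0
grip_force: 0.9
t24.18 p [ 0.4536 -0.2221  0.0708] yaw -108.8 tilt [ 0.001  0.    -1.   ] q6 -0.26 rad 0.1844 ang 285.6 F [ 0.1  2.  -0.3] grip -0.000
t: 25.18
position: [0.4412, -0.2804, 0.0707]
tool_rot: [-2.596, 1.768, -0.001]
ft_force: [-0.5, 2.0, -0.4]
grip_width: -0.001
grip_force: 0.9
t25.18 p [ 0.4412 -0.2804  0.0707] yaw -68.5 tilt [ 0.001  0.    -1.   ] q6 0.57 rad 0.2346 ang 276.8 F [-0.5  2.  -0.4] grip -0.001
```

```bash
python3 -m pendant '[[[0.03,0.0057,0],[0,0,-0.0556],0],[[0.03,0.0057,0],[0,0,-0.0556],0],[[0.03,0.0057,0],[0,0,-0.0556],0],[[0,0,0],[0,0,0],0]]'
python3 -m pendant '[[[0.006,0.0011,0],[0,0,-0.0111],0],[[0.006,0.0011,0],[0,0,-0.0111],0],[[0,0,0],[0,0,0],0]]'
python3 -m pendant '[[[0.004,0.0008,0],[0,0,-0.0074],0],[[0.004,0.0008,0],[0,0,-0.0074],0],[[0,0,0],[0,0,0],0]]'
python3 -c "from h import *;st()"
```

```text
t: 25.68
position: [0.4474, -0.3026, 0.0706]
tool_rot: [-2.803, 1.419, -0.001]
ft_force: [-0.5, -0.1, -0.2]
grip_width: -0.0
grip_force: 0.0
t: 26.05
position: [0.4484, -0.3048, 0.0701]
tool_rot: [2.828, -1.368, -0.0]
ft_force: [-0.7, 0.8, 1.3]
grip_width: 0.004
grip_force: 0.7
t: 26.42
position: [0.4484, -0.3057, 0.0698]
tool_rot: [-2.843, 1.335, 0.004]
ft_force: [-3.3, 7.4, 4.9]
grip_width: 0.003
grip_force: 3.9
t26.43 p [ 0.4484 -0.3057  0.0698] yaw -50.3 tilt [-0.002  0.002 -1.   ] q6 0.93 rad 0.2502 ang 271.8 F [-3.3  7.4  4.9] grip 0.003
```

Force has risen to 8 N with no further movement, so the lever is at its stop. One slight extra push, then I retreat, lift clear and check.

```bash
python3 -m pendant '[[[0.004,0,0],[0,0,0],0],[[0,0,0],[0,0,0],0]]'
python3 -m pendant '[[[-0.02,0,0],[0,0,0],0],[[-0.04,0,0],[0,0,0],0],[[-0.04,0,0],[0,0,0],0],[[0,0,-0.12],[0,0,0],0],[[0,0,-0.12],[0,0,0],0],[[0,0,-0.12],[0,0,0],0],[[0,0,-0.12],[0,0,0],0],[[0,0,-0.1],[0,0,0],0]]'
python3 -m pendant '[[[0.15,-0.15,0],[0,0,0],0],[[0.15,-0.15,0],[0,0,0],0],[[0.15,-0.15,0],[0,0,0],0],[[0.15,-0.15,0],[0,0,0],0],[[0.15,-0.15,0],[0,0,0],0],[[0.15,-0.15,0],[0,0,0],0],[[0,0,0],[0,0,0],0],[[0,0,0],[0,0,0],0]]'
python3 - <<'E'
from h import *
st()
p,d=camera("top");cv2.imwrite("pics/t4.png",cv2.resize(p[130:280,260:440,::-1],None,fx=4,fy=4))
for c,s in blobs(p,(285,200,306,222))+blobs(p,(340,200,425,275)): print(c,s[2:],ray("top",c,.1).round(4))
E
```

```text
t: 26.68
position: [0.4484, -0.3058, 0.0696]
tool_rot: [-2.843, 1.335, 0.006]
ft_force: [-5.3, 10.1, 7.3]
grip_width: 0.001
grip_force: 5.8
t: 27.68
position: [0.434, -0.2879, 0.2164]
tool_rot: [-2.844, 1.335, -0.002]
ft_force: [0.2, -0.5, 0.1]
grip_width: 0.001
grip_force: 0.0
t: 28.68
position: [0.7506, -0.3171, 0.214]
tool_rot: [2.844, -1.334, -0.002]
ft_force: [-0.7, -0.1, -0.4]
grip_width: -0.001
grip_force: 0.0
t28.68 p [ 0.7506 -0.3171  0.214 ] yaw -50.3 tilt [-0.001  0.    -1.   ] q6 0.86 rad 0.2671 ang 200.3 F [-0.7 -0.1 -0.4] grip -0.001
[340.28571429 203.64285714] [ 2 10 14] [ 0.5594 -0.1775  0.1   ]
[396.63414634 242.12195122] [ 8  7 41] [ 0.463  -0.3158  0.1   ]
```

View pics/t4.png

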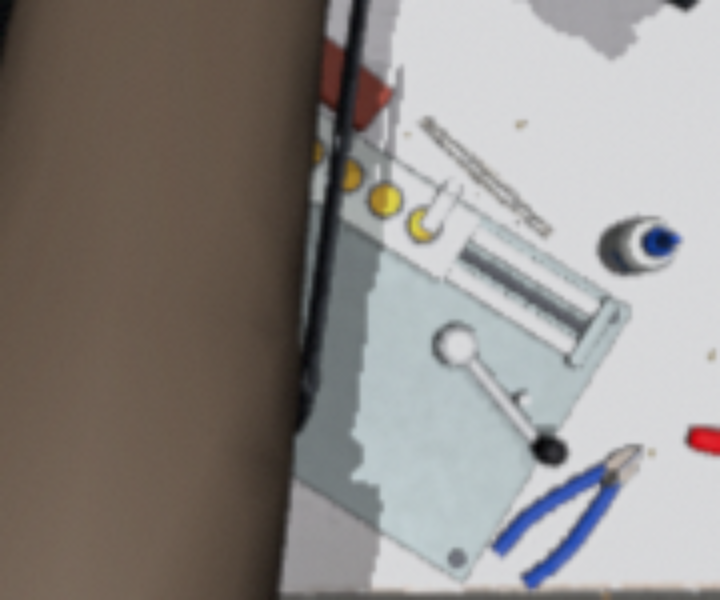

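The lever rests against its stop pin, with the knob at crop (548,450), and the slide is one pitch on. I'll make one last check of the handle in the scene view and then hand in.

```bash
python3 - <<'E'
from h import *
a=cv2.imread("pics/scene0.png")[:,:,::-1];b,_=camera("scene")
for p in(a,b):
    print([(c.round(2),s[2:]) for c,s in blobs(p,(312,203,345,225),60)])
print(hand_in())
E
```

```text
[(array([322.65, 212.97]), array([ 8, 18, 98], dtype=int32))]
[(array([322.2 , 213.06]), array([  7,  18, 104], dtype=int32))]
the job is handed in; nothing more can be done
None
```

I turned the wheel one full turn clockwise, with the handle back at the pointer to within about 1 mm and the slide one blank on, then pushed the lock lever to its stop with the wheel unmoved, and handed the job in at about 29 s.

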